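# Advance the worm-driven dividing table to its next notch

### The job

Lift the steel index pin out of its wooden stand and drop it into the guide of the dividing table, so that it stands on the notched ring, and let go of it. Then take the crank by its wooden handle and turn it clockwise as seen from above, several turns, until the next notch of the ring comes round under the pin and the pin falls in; turn on gently until the side of the notch bears firmly on the pin and you feel the crank tighten, do not force it (no more than about 10 N at the handle beyond what it takes to run freely), and let go. Leave the other things on the bench where they are.

Things in the scene. Friction and masses are not known exactly. Their poses are not given: they have to be found in the camera images.
- divider: The dividing table, fixed to the bench: a round dark steel flange (diameter 300, 12 thick), a green casting, the notched ring, and to its own -y side a green gearbox, 90 x 90 and 78 high, that carries the crank. A plaster head on a wooden disc sits on the ring, its top 147 above the bench. Origin: on the ring's axis at bench height, z up; gearbox centre at x = -30, y = -225 of its frame.
- ring_centre (a point): Centre of the ring's top face, 62 above the bench. The ring is bright steel, outer diameter 200, with eight notches in its rim 45 degrees apart, each 19.5 wide, 16 deep (floor 46 above the bench), open outwards. It turns clockwise with the crank by a worm drive: 48 turns of the crank for one of the ring. From the start it takes about two to five turns until the next notch is under the guide.
- gearbox_top (a point): Centre of the gearbox's top, 78 above the bench, below the crank. Feel of the drive: free running takes about 3 N at the handle; the pin falls half a turn or less before the notch bears on it; then the force along the path rises steadily, over 10 to 30 mm of handle travel. Tightened 2 to 6 N above the running force and let go, it stays tight.
- crank_axis (a point): Point on the crank's vertical axis, 153 above the bench, level with the top of the handle. The crank turns clockwise seen from above without end; anticlockwise it soon meets a stop. It is self-locking: it stays where it is left.
- handle_top (a point): Centre of the top end of the crank's dark wooden handle, an upright cylinder of diameter 18 and length 48 (105 to 153 above the bench), 36 from the crank's axis. It spins freely on its own axis, so it can be gripped from above and carried round in a circle without turning the gripper.
- bracket: The aluminium guide bracket clamped to the flange on the robot's side; its place round the flange varies. Its block (42 x 40, 66 to 92 above the bench) overhangs the ring with a gap of 4 and has the guide, an upright through hole. Origin: on the ring's axis at bench height, z up; the guide lies at x = -88, y = 0 of its frame.
- guide_mouth (a point): Centre of the guide's upper mouth, 92 above the bench: a funnel of diameter 28 that narrows to 18 over its 6 depth, then a straight hole of diameter 18, 20 deep; directly below it is the ring at 62 above the bench.
- pin: The steel index pin, 0.16 kg: shank of diameter 16 and length 50, then a dark round head of diameter 24 and height 25. Origin: centre of the shank's lower end, z up along the pin. Standing on the ring in the guide its origin is 62 above the bench, in a notch 46. At the start it stands in the stand, its origin 10 above the bench. Loosely held it swings.
- pin_tip (a point): Centre of the lower end of the pin's shank (same point as the pin's origin).
- stand: Light wooden block 60 x 60, 35 high, fixed to the bench, with an upright hole of diameter 20, 25 deep, in its middle, where the pin stands. Origin: centre of its underside.
- jar: a bystander, to be left alone; glass jar, diameter 60, 85 high. Origin: centre of its underside.
- mug: a bystander, to be left alone; white cup, diameter 72, 100 high. Origin: centre of its underside.
- tin: a bystander, to be left alone; paint tin, diameter 70, 70 high. Origin: centre of its underside.
- knife: a bystander, to be left alone; spatula with a wooden handle, 280 long, lying along its x. Origin: below its middle.
- driver: a bystander, to be left alone; screwdriver, 180 long, lying along its x. Origin: below its middle.
- ink: a bystander, to be left alone; amber bottle, diameter 48, 90 high. Origin: centre of its underside.
- wedge: a bystander, to be left alone; wooden block 70 x 40 x 30. Origin: centre of its underside.

How it is judged:
By the outcome, as a careful person would: the job done as asked, in the order asked, and still so for the second after the job is handed in, with the robot touching nothing.
It also fails if it takes over 72 s, if anything falls off the work surface, if the arm or the gripper's body presses on something with over 40 N, if the wrist force passes 120 N, or if a joint passes its speed limit or range.

### The arm

A 6-joint arm with a two-finger parallel gripper is mounted at the origin on the work surface. World frame = base frame: x ahead of the robot, y to its left, z up, the work surface at z = 0. Lengths are in mm, angles in rad, forces in N, time in s.
With the tool pointing down it reaches from about 200 to 875 mm from the base axis. Payload 3.4 kg.
Tool frame: the origin (TCP) lies midway between the tips of the shut fingers; the grasp point (between the pads) lies 19 mm behind it; z points along the fingers, y is the line along which they close (so a half turn about z gives the same grasp; the last joint's range is limited). The gripper opens to 94 mm and grips with 3 to 60 N. Pads are 16 mm wide; open, the fingers measure 119 mm over their backs; the gripper's body (75 mm by 177 mm) begins 78 mm behind the grasp point.
Start: joints at [1.204, 0.276, 1.505, -0, 1.361, -0.121], TCP at [139.932, 557.749, 205.493] pointing down, gripper open.
Joint ranges: [-2.89, 2.89], [-0.75, 2.08], [0.22, 2.7], [-1.18, 4.32], [0.11, 2.71], [-2.7, 2.7]. Speed limits (rad/s): [2.57, 2.57, 3.14, 3.14, 3.14, 3.14].

### API

Orientations are given as a 3x3 rotation matrix whose columns are the frame's x, y, z axes.
In Python, from cell import r, eyes gives the robot as it stands.
- The arm moves only by the tool send_rows, never from a script. Its argument "increments" is a list that holds one entry, the list of rows, each a list of 6 numbers: the shift along the tool's x, y, z in mm, then the turn, a rotation vector about the tool's x, y, z in degrees. In form: [[[x, y, z, ax, ay, az], ...]]. A call has 1 to 10 rows; each row is the pose to reach, as a shift and turn from the pose commanded when the call began, along the tool's axes at that moment; what a row does not reach only later rows make up. A row lasts 1/10 s, in which the tool goes at most 50 mm and 8.59 degrees, less where a joint would pass 70% of its speed; a pose out of reach is approached as far as the arm can. A call with a gripper value outside its range is refused whole. "jaw" is the finger opening in mm, from 0 to 94, set as the call begins (left out, the last holds). The fingers move at their own pace and stop on an object; "force" is the grip in N (left out, the last holds). Time passes only in rows, so rows that repeat a pose let the fingers close. It gives the time, the measured TCP pose, the force, the opening and the grip force at its end, in the units of the state.
- r.sense(): the state, without advancing time (a new reading comes with each control period).
- eyes.grab_frame(name): name is "scene" or "top"; returns a dict with "pixels" (400x640x3 uint8, red, green, blue), "fx", "fy", "cx", "cy" (pixels), "eye" and "rotation" of the camera in the world. Camera axes: x right, y down, z forward; pixel columns grow to the right and rows downward; lengths in mm; the calibration is good to about 2 mm. A picture is of the moment at which its call begins. There is no depth.
- r.job_done(): hands the job in; it is judged then, once.
The state is a dict: "time_s": time; "joint_pos": joint angles; "qd": joint speeds; "joint_torque": joint torques, N m; "eef_pos": TCP position; "orientation": TCP orientation; "wrist_force": force on the tool from outside, world axes, zero at the start; "torque": the same for the moment, N m; "width": opening from 0.0 (shut) to 1.0 (fully open); "grip_force": force on a finger pad.
Only numpy, scipy, OpenCV 4.12 (cv2) and the standard library are available. Lean on these libraries where they do the work, as an engineer would, in place of code of your own. Each camera call takes 0.05 s, during which the arm holds its last target. There are 200 camera calls.

## Working session

There is one attempt and no reset: what is moved stays moved. The work goes in short steps, Python scripts to look and compute and a tool call to move; the robot and the scene stay as the last step left them, time stands still between calls to the robot, and variables do not carry over. Pictures are saved under pics/ and viewed, at most 10 in all, crops included, and the job is handed in when it is done.

Besides the shell and the picture viewer there is one more tool, called after "Call:" as name([rows], argument=value, ...), one row to a line, values as JSON. send_rows: Moves the arm, as the interface text tells. Its arguments: {"type":"object","properties":{"increments":{"type":"array"},"jaw":{"type":"number"},"force":{"type":"number"}},"required":["increments"]}

```bash
mkdir -p pics; ls; python3 - <<'E'
from cell import r, eyes
import cv2,numpy as np
for n in("scene","top"):
    f=eyes.grab_frame(n); cv2.imwrite(f"pics/{n}0.png",cv2.cvtColor(f["pixels"],cv2.COLOR_RGB2BGR))
    print(n,{k:np.round(v,3).tolist() for k,v in f.items() if k!="pixels"})
s=r.sense();print({k:np.round(v,3).tolist() for k,v in s.items()})
E
```

```text
pics
scene {'fx': 488.167, 'fy': 488.167, 'cx': 322.821, 'cy': 201.148, 'eye': [1300.11, 619.129, 1056.627], 'rotation': [[-0.675, 0.51, -0.533], [0.738, 0.48, -0.474], [0.014, -0.713, -0.701]]}
top {'fx': 390.523, 'fy': 390.523, 'cx': 318.383, 'cy': 205.313, 'eye': [440.624, -13.895, 1423.286], 'rotation': [[0.016, -0.995, 0.1], [-1.0, -0.018, -0.025], [0.027, -0.1, -0.995]]}
{'time_s': 0.1, 'joint_pos': [1.204, 0.276, 1.506, -0.0, 1.361, -0.121], 'qd': [-0.0, -0.0, -0.004, -0.001, -0.0, -0.002], 'joint_torque': [0.001, -40.546, -23.778, 0.07, 0.03, -0.0], 'eef_pos': [139.745, 557.272, 204.745], 'orientation': [[-0.97, 0.243, -0.001], [0.243, 0.97, -0.001], [0.0, -0.002, -1.0]], 'wrist_force': [-0.416, -0.766, -0.063], 'torque': [-0.019, 0.032, -0.001], 'grip_force': 0.0, 'width': 0.999}
```

View pics/scene0.png

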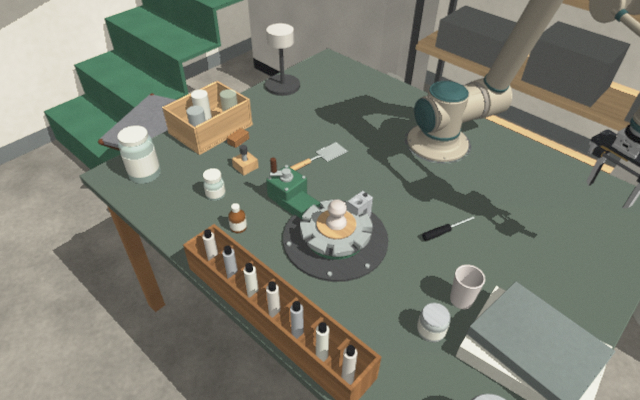

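View pics/top0.png

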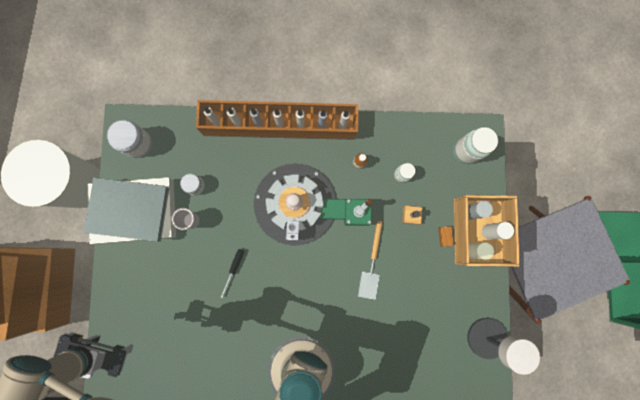

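The scene view shows the stand and pin at about (243,158), the crank handle at (273,165) and the bracket at (360,205). In the top view they are at (413,214), (368,205) and (292,230). I'll enlarge those areas.

```bash
python3 - <<'E'
import cv2,numpy as np
a=cv2.imread("pics/top0.png")[160:250,250:430]; b=cv2.imread("pics/scene0.png")[140:280,225:395]
cv2.imwrite("pics/c_top.png",cv2.resize(a,None,fx=4.4,fy=4.4,interpolation=cv2.INTER_CUBIC))
cv2.imwrite("pics/c_scene.png",cv2.resize(b,None,fx=4,fy=4,interpolation=cv2.INTER_CUBIC))
E
```

```text
(no output)
```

View pics/c_top.png

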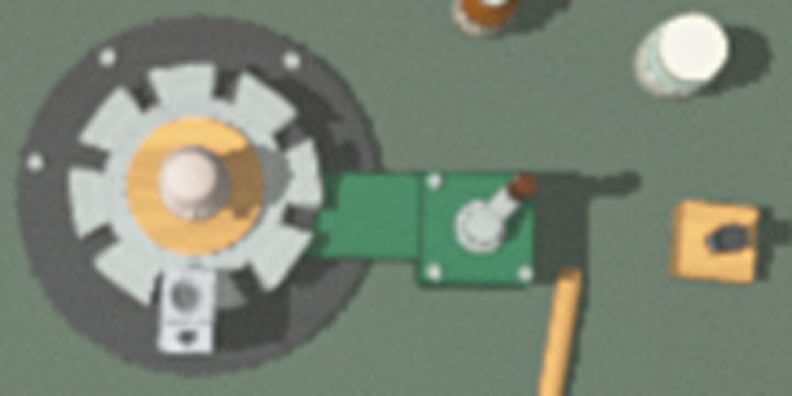

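View pics/c_scene.png

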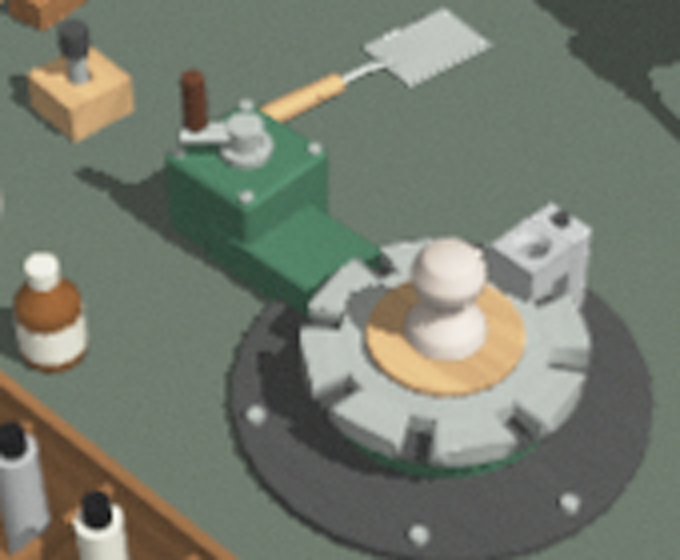

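The crops show these pixel positions:

| Feature | Top crop | Scene crop |
|---|---|---|
| Pin head | (736,238) | (75,38) |
| Handle top | (525,186) | (194,77) |
| Guide mouth | (187,293) | (539,247) |

The gearbox screws are at (434,181), (434,271) and (525,273) in the top crop. Next I'll triangulate these points.

```bash
cat > h.py <<'E'
import numpy as np,cv2
from cell import r,eyes
def ray(f,u,v):
    d=np.array(f["rotation"])@[(u-f["cx"])/f["fx"],(v-f["cy"])/f["fy"],1]
    return np.array(f["eye"]),d/np.linalg.norm(d)
def plane(f,u,v,z):
    e,d=ray(f,u,v); return e+d*(z-e[2])/d[2]
def tri(fa,pa,fb,pb):
    (a,d),(b,e)=ray(fa,*pa),ray(fb,*pb)
    s=np.linalg.lstsq(np.c_[d,-e],b-a,rcond=None)[0]
    p,q=a+s[0]*d,b+s[1]*e; return (p+q)/2,np.linalg.norm(p-q)
def proj(f,P):
    c=np.array(f["rotation"]).T@(np.array(P)-f["eye"]); return np.array([f["fx"]*c[0]/c[2]+f["cx"],f["fy"]*c[1]/c[2]+f["cy"]])
def blob(f,box,fn):
    x0,y0,x1,y1=box; m=fn(f["pixels"][y0:y1,x0:x1].astype(int)).astype(np.uint8)
    n,l,st,c=cv2.connectedComponentsWithStats(m); i=1+np.argmax(st[1:,4]); return c[i]+[x0,y0],st[i]+[x0,y0,0,0,0]
E
cat > m.py <<'E'
from h import *
np.set_printoptions(precision=1,suppress=True)
t,s=eyes.grab_frame("top"),eyes.grab_frame("scene")
T=lambda u,v:((u+.5)/4.4-.5+250,(v+.5)/4.4-.5+160)
S=lambda u,v:((u+.5)/4-.5+225,(v+.5)/4-.5+140)
for n,a,b in(("pinhead",(736,238),(75,38)),("handle_top",(525,186),(194,74)),("guide",(187,293),(539,247)),("gb scr1",(434,181),(246,198)),("scr2",(434,271),(315,149)),("scr3",(525,273),(246,106)),("hub",(484,222),(248,128))):
    print(n,*tri(t,T(*a),s,S(*b)))
dark=lambda p:p.sum(2)<210
brown=lambda p:(p[...,0]-p[...,1]>25)&(p.sum(2)<330)
bt,st=blob(t,(408,205,425,222),dark);bs,ss=blob(s,(236,140,252,160),dark)
print("pin mask",bt,st,bs,ss,*tri(t,bt,s,bs))
bt,st=blob(t,(360,195,376,210),brown);bs,ss=blob(s,(265,150,282,175),brown)
print("handle mask",bt,st,bs,ss,*tri(t,bt,s,bs))
print("gb centre from top",plane(t,*T(479.5,227),78))
bw=lambda p:(p.min(2)>100)|(abs(p[...,0]-p[...,2])>0)
# ring axis: flange, dark neutral vs green bench
p=t["pixels"].astype(int);fl=((p[...,1]-p[...,0]<5)&(p.sum(2)<330)).astype(np.uint8)
fl[:,:250]=0;fl[:,338:]=0;fl[:155]=0;fl[250:]=0
c=max(cv2.findContours(cv2.morphologyEx(fl,cv2.MORPH_OPEN,np.ones((3,3))),0,1)[0],key=cv2.contourArea)
pts=np.array([plane(t,*q[0],12)[:2] for q in cv2.convexHull(c)],np.float32);print("flange",cv2.minEnclosingCircle(pts))
A=np.c_[2*pts,np.ones(len(pts))];x=np.linalg.lstsq(A,(pts**2).sum(1),rcond=None)[0];print(x[:2],np.sqrt(x[2]+x[0]**2+x[1]**2))
E
python3 m.py
```

```text
pinhead [ 552.9 -391.1   75.7] 1.8608846535277983
handle_top [ 583.2 -211.7  157.6] 1.4686713727893053
guide [500.3  42.6  95.5] 4.983419846984032
gb scr1 [ 594.2 -151.5   81.6] 1.185707078865188
scr2 [ 522.8 -151.4   83.3] 0.019505563874175777
scr3 [ 523.  -223.6   83.3] 1.6652221668647735
hub [ 559.1 -186.5  106.5] 2.5364543762207905
pin mask [413.  214.5] [413 214   1   2   2] [241.8 151.2] [240 149   5   5  18] [ 555.5 -384.9   70.2] 13.446871181473218
handle mask [368.6 201.8] [366 200   6   5  20] [273.6 164.1] [271 158   5  14  47] [ 584.7 -212.5  136.2] 1.9726942013837978
gb centre from top [ 558.4 -187.7   78. ]
flange ((589.199462890625, 36.73703384399414), 149.1649932861328)
[588.9  37. ] 147.31303280377142
```

Call:
send_rows([
  [[-20,-25,0,0,0,-5],[-48,-61,0,0,0,-10],[-76,-97,0,0,0,-14],[-104,-133,0,0,0,-14],[-132,-169,0,0,0,-14],[-160,-206,0,0,0,-14],[-188,-242,0,0,0,-14],[-216,-278,0,0,0,-14],[-244,-314,0,0,0,-14],[-272,-350,0,0,0,-14]],
], jaw=60)

```text
time_s: 1.2
eef_pos: [318.8, 150.4, 205.6]
orientation: [[-1.0, 0.001, 0.001], [0.001, 1.0, 0.0], [-0.001, 0.0, -1.0]]
wrist_force: [1.6, 0.2, 0.6]
width: 0.638
grip_force: 0.0
```

```bash
cat > n.py <<'E'
from h import *
np.set_printoptions(precision=1,suppress=True,linewidth=160)
t=cv2.imread("pics/top0.png"); s=cv2.imread("pics/scene0.png")
ft,fs=eyes.grab_frame("top"),eyes.grab_frame("scene")
g=t.sum(2).astype(np.float32)
for cx,cy in((589,37),):
  for rr in(90,94):
    az=np.arange(0,360,1.)
    uv=np.array([proj(ft,(cx+rr*np.cos(np.radians(a)),cy+rr*np.sin(np.radians(a)),62)) for a in az],np.float32)
    v=cv2.remap(g,uv[:,:1],uv[:,1:],cv2.INTER_LINEAR).ravel()
    d=v<330; e=np.flatnonzero(np.diff(d.astype(int)))
    print(rr,[(int(a),int(d[a+1])) for a in e])
T=lambda u,v:((u+.5)/4.4-.5+250,(v+.5)/4.4-.5+160)
S=lambda u,v:((u+.5)/4-.5+225,(v+.5)/4-.5+140)
print("guide planes",plane(ft,*T(187,293),92),plane(fs,*S(539,247),92))
print("block corners top",[plane(ft,*T(*q),92)[:2] for q in((162,268),(212,271),(211,351),(159,351))])
print("pin head planes",plane(ft,*T(736,238),78),plane(fs,*S(75,38),75))
print("stand corners top",[plane(ft,*T(*q),35)[:2] for q in((681,202),(759,207),(754,282),(673,276))])
print("stand corners scene",[plane(fs,*S(*q),35)[:2] for q in((28,89),(90,52),(133,80),(78,113))])
q=r.sense();print(np.array(q["eef_pos"]),np.array(q["orientation"]))
E
python3 n.py
```

```text
90 [(26, 1), (35, 0), (71, 1), (80, 0), (115, 1), (124, 0), (159, 1), (162, 0), (202, 1), (214, 0), (249, 1), (258, 0), (295, 1), (304, 0), (340, 1), (350, 0)]
94 [(26, 1), (35, 0), (71, 1), (80, 0), (116, 1), (124, 0), (159, 1), (162, 0), (202, 1), (213, 0), (249, 1), (258, 0), (294, 1), (305, 0), (340, 1), (350, 0)]
guide planes [501.9  40.8  92. ] [495.9  42.6  92. ]
block corners top [array([520.9,  60.5]), array([519.3,  21.8]), array([457.5,  21.3]), array([456.9,  61.3])]
pin head planes [ 553.3 -391.2   78. ] [ 552.  -390.9   75. ]
stand corners top [array([ 585.7, -358.3]), array([ 582.7, -422.4]), array([ 521.3, -417.6]), array([ 525. , -351.3])]
stand corners scene [array([ 591.1, -409.4]), array([ 525.2, -409. ]), array([ 525.2, -356.3]), array([ 583. , -357.5])]
[320.7 147.4 205.6] [[-1.  0.  0.]
 [ 0.  1. -0.]
 [-0. -0. -1.]]
```

The guide is at about (501,41), the pin at (553,-390) and the ring at (589,37). The notches sit at 30° mod 45, so the next one is about 32.6° away, or 4.35 crank turns. Next I'll move above the pin.

Call:
send_rows([
  [[-15,-35,0,0,0,0],[-34,-79,0,0,0,0],[-53,-123,0,0,0,0],[-72,-167,0,0,0,0],[-91,-211,0,0,0,0],[-110,-255,0,0,0,0],[-129,-299,0,0,0,0],[-148,-343,0,0,0,0],[-167,-387,0,0,0,0],[-186,-431,0,0,0,0]],
])

```text
time_s: 2.3
eef_pos: [505.2, -279.6, 205.1]
orientation: [[-1.0, 0.001, 0.0], [0.001, 1.0, 0.001], [-0.0, 0.001, -1.0]]
wrist_force: [-0.0, -0.1, 0.1]
width: 0.639
grip_force: 0.0
```

Call:
send_rows([
  [[-16,-40,0,0,0,0],[-32,-76,0,0,0,0],[-42,-98,10,0,0,0],[-46,-107,40,0,0,0],[-46,-107,70,0,0,0],[-46,-107,70,0,0,0],[-46,-107,70,0,0,0]],
])

```text
time_s: 3.0
eef_pos: [550.3, -385.0, 135.1]
orientation: [[-1.0, 0.0, -0.001], [0.0, 1.0, 0.001], [0.001, 0.001, -1.0]]
wrist_force: [0.5, 0.5, 0.4]
width: 0.634
grip_force: 0.0
```

```bash
python3 - <<'E'
from h import *
ims=[]
for n,b in(("top",(150,250,340,440)),("scene",(110,230,200,310))):
    f=eyes.grab_frame(n);y0,y1,x0,x1=b;c=cv2.cvtColor(f["pixels"],4)[y0:y1,x0:x1]
    ims.append(cv2.resize(c,(400,440),interpolation=2))
cv2.imwrite("pics/p1.png",np.hstack(ims));print(r.sense()["eef_pos"])
E
```

```text
[ 551.09025927 -386.12229438  137.34996585]
```

View pics/p1.png

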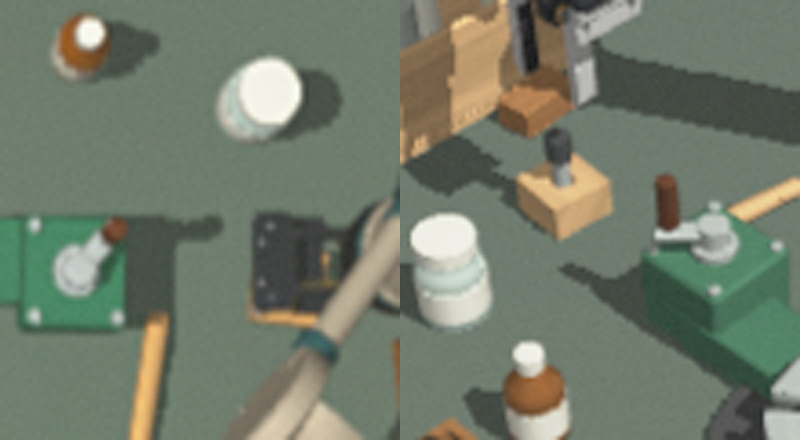

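The picture shows the open fingers straddling the pin (right half, pin head at (557,143)). I'll lower and grip.

Call:
send_rows([
  [[-2,-4,25,0,0,0],[-2,-4,55,0,0,0],[-2,-4,75,0,0,0],[-2,-4,83,0,0,0],[-2,-4,83,0,0,0]],
])

```text
time_s: 3.6
eef_pos: [552.1, -390.0, 52.9]
orientation: [[-1.0, 0.001, 0.0], [0.001, 1.0, -0.0], [-0.0, -0.0, -1.0]]
wrist_force: [0.0, 0.0, -0.2]
width: 0.638
grip_force: 0.0
```

Call:
send_rows([
  [[0,0,0,0,0,0],[0,0,0,0,0,0],[0,0,0,0,0,0],[0,0,0,0,0,0],[0,0,0,0,0,0],[0,0,0,0,0,0]],
], jaw=10, force=30)

```text
time_s: 4.2
eef_pos: [552.0, -390.3, 52.8]
orientation: [[-1.0, 0.002, 0.001], [0.002, 1.0, -0.0], [-0.001, -0.0, -1.0]]
wrist_force: [-0.4, 0.9, 1.4]
width: 0.249
grip_force: 30.0
```

Gripped at about 24 mm. Lift.

Call:
send_rows([
  [[0,0,-8,0,0,0],[0,0,-25,0,0,0],[0,0,-45,0,0,0],[0,0,-70,0,0,0],[0,0,-95,0,0,0],[0,0,-120,0,0,0],[0,0,-145,0,0,0],[0,0,-165,0,0,0],[0,0,-172,0,0,0],[0,0,-172,0,0,0]],
])

```text
time_s: 5.2
eef_pos: [552.1, -390.5, 225.4]
orientation: [[-1.0, 0.001, 0.001], [0.001, 1.0, -0.001], [-0.001, -0.001, -1.0]]
wrist_force: [0.3, 0.4, -1.5]
width: 0.249
grip_force: 30.0
```

Call:
send_rows([
  [[3,10,0,0,0,0],[8,40,0,0,0,0],[14,75,0,0,0,0],[20,112,0,0,0,0],[26,149,0,0,0,0],[32,186,0,0,0,0],[38,223,0,0,0,0],[43,260,0,0,0,0],[47,297,0,0,0,0],[50,330,0,0,0,0]],
])

```text
time_s: 6.2
eef_pos: [500.0, -57.6, 223.0]
orientation: [[-1.0, 0.001, -0.003], [0.001, 1.0, 0.002], [0.003, 0.002, -1.0]]
wrist_force: [0.9, -0.4, -1.1]
width: 0.25
grip_force: 30.0
```

Call:
send_rows([
  [[1,35,0,0,0,0],[2,65,0,0,0,0],[2,88,5,0,0,0],[2,99,15,0,0,0],[2,101,30,0,0,0],[2,101,40,0,0,0],[2,101,40,0,0,0],[2,101,40,0,0,0]],
])

```text
time_s: 7.0
eef_pos: [500.1, 40.3, 184.0]
orientation: [[-1.0, 0.002, -0.001], [0.002, 1.0, -0.0], [0.001, -0.0, -1.0]]
wrist_force: [0.0, -0.3, -1.6]
width: 0.25
grip_force: 30.0
```

```bash
python3 - <<'E'
from h import *
ims=[];print(r.sense()["eef_pos"],r.sense()["wrist_force"])
for n,b in(("top",(180,260,250,330)),("scene",(130,240,300,410))):
    f=eyes.grab_frame(n);y0,y1,x0,x1=b;c=cv2.cvtColor(f["pixels"],4)[y0:y1,x0:x1]
    ims.append(cv2.resize(c,(400,400),interpolation=2))
cv2.imwrite("pics/p2.png",np.hstack(ims))
E
```

```text
[500.1317852   40.27409183 183.95724566] [ 0.0173872  -0.31138389 -1.64024908]
```

View pics/p2.png

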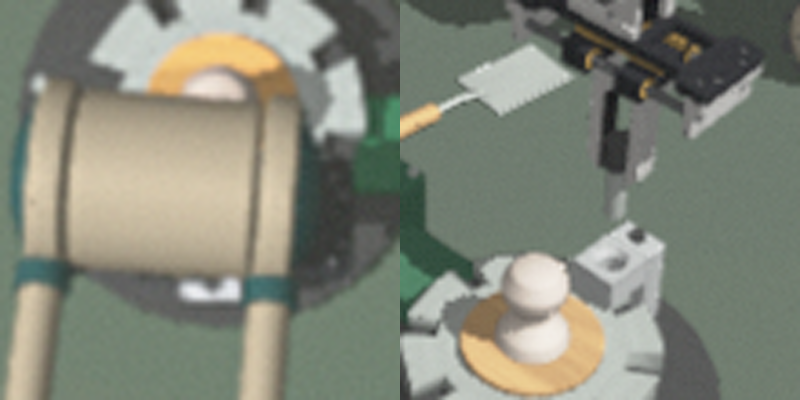

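The shank hangs straight in the right half, with its tip at about (617,215) and the guide mouth at (613,262). I'll check that numerically.

```bash
python3 - <<'E'
from h import *
np.set_printoptions(precision=1,suppress=True)
f=eyes.grab_frame("scene")
q=lambda u,v:(300+(u-400+.5)*.275-.5,130+(v+.5)*.275-.5)
for z in(140.5,143):print("tip",z,plane(f,*q(617,215),z))
print("exp tip px",proj(f,(500.1,40.3,140.5)),"seen",q(617,215),"grasp pt",proj(f,(500.1,40.3,203)))
print("mouth",plane(f,*q(612,261),92),"mouth exp px",proj(f,(501,41,92)),q(612,261))
p=cv2.cvtColor(f["pixels"],7)[194:212,345:372];print(p)
E
```

```text
tip 140.5 [498.1  39.9 140.5]
tip 143 [500.3  41.5 143. ]
exp tip px [358.9 189.2] seen (359.3125, 188.7625) grasp pt [360.5 172. ]
mouth [498.8  39.7  92. ] mouth exp px [357.8 202. ] (357.9375, 201.41250000000002)
[[115 121 119 121 118 116 121 119 119 120 131 150 160 207 212 208 209 157
   99  88  85  85 142 166 141 123 120]
 [119 120 119 118 119 118 119 121 119 131 167 199 202 200 201 204 209 182
  114  71  76  79 150 204 189 155 130]
 [121 121 120 121 119 119 121 120 138 169 198 206 203 203 205 200 205 208
  172 126 110 131 173 203 212 198 173]
 [119 122 119 120 118 120 132 152 181 199 206 210 205 206 200 200 196 199
  204 188 173 196 207 208 209 209 218]
 [119 120 120 121 120 135 165 196 209 207 215 217 209 206 198 191 194 201
  197 200 203 209 212 211 210 211 215]
 [120 122 119 125 141 170 198 205 216 221 224 224 213 211 197 179 174 189
  199 198 198 207 210 214 209 206 189]
 [113 130 130 157 185 202 206 208 215 221 220 214 199 189 174 166 154 162
  194 202 202 200 194 207 190 179 179]
 [ 94 132 133 171 200 206 205 208 212 213 197 178 165 142 129 139 134 157
  192 202 201 199 1
[... 450 characters left out ...]
 172 171 176 179 165]
 [224 164 116 116 115 114 116 111 113 133 173 194 203 203 200 195 189 178
  178 181 183 181 175 172 175 177 157]
 [222 161 115 117 117 116 115 116 112 112 121 152 182 196 187 175 178 181
  182 182 181 174 170 175 179 177 151]
 [227 171 120 116 117 115 110 117 116 117 114 111 132 171 175 176 180 183
  178 177 169 146 161 175 180 180 150]
 [226 170 118 115 115 118 115 116 117 116 113 115 114 159 180 180 182 181
  173 157 135 119 159 174 180 177 147]
 [217 175 150 129 114 116 114 113 117 115 117 118 120 162 182 179 182 178
  153 123 112 123 162 177 177 184 146]
 [201 190 198 170 130 113 115 116 115 113 116 114 127 166 180 180 180 173
  136 115 112 126 165 178 176 185 145]]
```

Call:
send_rows([
  [[0,0,15,0,0,0],[0,0,30,0,0,0],[0,0,42,0,0,0],[0,0,48,0,0,0],[0,0,53,0,0,0],[0,0,57,0,0,0],[0,0,57,0,0,0]],
])

```text
time_s: 7.85
eef_pos: [500.2, 40.4, 127.5]
orientation: [[-1.0, 0.001, -0.001], [0.001, 1.0, -0.001], [0.001, -0.001, -1.0]]
wrist_force: [-1.3, -1.5, -1.7]
width: 0.253
grip_force: 30.0
```

Call:
send_rows([
  [[0,0,4,0,0,0],[0,-0.5,8,0,0,0],[0,-0.5,12,0,0,0],[0,-0.5,16,0,0,0],[0,-0.5,19,0,0,0],[0,-0.5,19,0,0,0]],
])

```text
time_s: 8.45
eef_pos: [500.0, 40.3, 107.6]
orientation: [[-1.0, 0.001, -0.001], [0.001, 1.0, -0.0], [0.001, -0.0, -1.0]]
wrist_force: [-0.6, -1.6, -3.1]
width: 0.247
grip_force: 30.0
```

Tip is about 2 mm above the ring; release, then rise.

Call:
send_rows([
  [[0,0,0,0,0,0],[0,0,0,0,0,0],[0,0,0,0,0,0],[0,0,0,0,0,0]],
], jaw=50)

```text
time_s: 8.85
eef_pos: [500.9, 40.5, 108.8]
orientation: [[-1.0, 0.001, 0.001], [0.001, 1.0, 0.0], [-0.001, 0.0, -1.0]]
wrist_force: [0.2, -0.2, 0.7]
width: 0.527
grip_force: 0.0
```

Call:
send_rows([
  [[0,0,-10,0,0,0],[0,0,-30,0,0,0],[0,0,-60,0,0,0],[0,0,-90,0,0,0],[15,-20,-105,0,0,0],[15,-60,-110,0,0,0],[0,-100,-110,0,0,0],[-20,-135,-110,0,0,0],[-40,-165,-110,0,0,0],[-50,-180,-110,0,0,0]],
])

```text
time_s: 9.85
eef_pos: [551.7, -142.4, 219.1]
orientation: [[-1.0, 0.004, 0.002], [0.004, 1.0, -0.001], [-0.002, -0.001, -1.0]]
wrist_force: [-0.3, 1.3, 0.4]
width: 0.53
grip_force: 0.0
```

```bash
python3 - <<'E'
from h import *
np.set_printoptions(precision=1,suppress=True)
ims=[];F={}
for n,b in(("top",(170,250,270,390)),("scene",(130,240,245,410))):
    f=F[n]=eyes.grab_frame(n);y0,y1,x0,x1=b;c=cv2.cvtColor(f["pixels"],4)[y0:y1,x0:x1]
    ims.append(cv2.resize(c,(400,int(400*(y1-y0)/(x1-x0))),interpolation=2)[:266])
ims=[cv2.copyMakeBorder(i,0,267-i.shape[0],0,0,0) for i in ims]
cv2.imwrite("pics/p3.png",np.hstack(ims))
brown=lambda p:(p[...,0]-p[...,1]>25)&(p.sum(2)<330)
try:print(blob(F["scene"],(265,150,282,175),brown))
except Exception as e:print(e)
dark=lambda p:p.sum(2)<260
print(proj(F["scene"],(501,41,137)),proj(F["scene"],(501,41,112)),r.sense()["eef_pos"])
E
```

```text
(array([274.2, 169.4]), array([273, 167,   3,   5,  12]))
[358.9 190.4] [358.3 196.9] [ 551.1 -141.3  218.4]
```

View pics/p3.png

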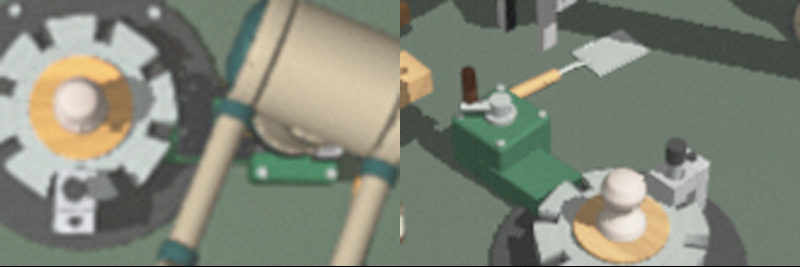

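The pin stands in the guide (head at (675,152) in the right half) and the handle is untouched at (468,85). Go to the handle.

Call:
send_rows([
  [[-10,-20,0,0,0,0],[-24,-50,0,0,0,0],[-32,-68,5,0,0,0],[-33,-71,25,0,0,0],[-33,-71,50,0,0,0],[-33,-71,80,0,0,0],[-33,-71,98,0,0,0],[-33,-71,101,0,0,0],[-33,-71,101,0,0,0]],
])

```text
time_s: 10.85
eef_pos: [582.5, -209.6, 117.2]
orientation: [[-1.0, 0.001, -0.001], [0.001, 1.0, 0.001], [0.001, 0.001, -1.0]]
wrist_force: [-0.7, -0.2, 0.9]
width: 0.531
grip_force: 0.0
```

Call:
send_rows([
  [[0,0,0,0,0,0],[0,0,0,0,0,0],[0,0,0,0,0,0],[0,0,0,0,0,0],[0,0,0,0,0,0],[0,0,0,0,0,0]],
], jaw=8, force=15)

```text
time_s: 11.45
eef_pos: [583.7, -212.2, 118.2]
orientation: [[-1.0, 0.001, 0.002], [0.001, 1.0, -0.002], [-0.002, -0.002, -1.0]]
wrist_force: [-0.2, -2.9, 2.6]
width: 0.19
grip_force: 15.0
```

Handle gripped (17.9 mm). First quarter turn, slowly, to check the circle.

Call:
send_rows([
  [[4.3,-3.7,0,0,0,0],[9.1,-6.6,0,0,0,0],[14.3,-8.8,0,0,0,0],[19.8,-10.1,0,0,0,0],[25.5,-10.5,0,0,0,0],[31.1,-10.1,0,0,0,0],[36.6,-8.8,0,0,0,0],[41.8,-6.6,0,0,0,0],[46.6,-3.7,0,0,0,0],[50.9,0,0,0,0,0]],
])

```text
time_s: 12.45
eef_pos: [531.3, -213.5, 118.2]
orientation: [[-1.0, 0.001, -0.001], [0.001, 1.0, -0.005], [0.001, -0.005, -1.0]]
wrist_force: [-2.0, -5.5, 4.4]
width: 0.186
grip_force: 15.0
```

Call:
send_rows([
  [[3.9,3.8,0,0,0,0],[6.8,8.4,0,0,0,0],[9.0,13.6,0,0,0,0],[10.3,19.1,0,0,0,0],[10.7,24.8,0,0,0,0],[10.3,30.4,0,0,0,0],[9.0,35.9,0,0,0,0],[6.8,41.1,0,0,0,0],[3.9,45.9,0,0,0,0],[0,50.2,0,0,0,0]],
])

```text
time_s: 13.45
eef_pos: [532.9, -161.2, 118.1]
orientation: [[-1.0, 0.001, 0.001], [0.001, 1.0, -0.002], [-0.001, -0.002, -1.0]]
wrist_force: [0.2, -5.3, 5.5]
width: 0.187
grip_force: 15.0
```

```bash
python3 - <<'E'
from h import *
q=r.sense();print(q["eef_pos"],q["wrist_force"])
E
```

```text
[ 532.94390127 -161.15063321  118.05588459] [ 0.1820376  -5.28879252  5.49026933]
```

Call:
send_rows([
  [[-9.1,6.0,-0.5,0,0,0],[-19.8,9.3,-0.5,0,0,0],[-31.1,9.3,-0.5,0,0,0],[-41.8,5.8,-0.5,0,0,0],[-50.9,-0.8,-0.5,0,0,0],[-57.5,-9.9,-0.5,0,0,0],[-61.0,-20.6,-0.5,0,0,0],[-61.0,-31.9,-0.5,0,0,0],[-57.5,-42.6,-0.5,0,0,0],[-50.9,-51.7,-0.5,0,0,0]],
])

```text
time_s: 14.45
eef_pos: [585.1, -210.6, 118.2]
orientation: [[-1.0, 0.002, 0.004], [0.002, 1.0, 0.004], [-0.004, 0.004, -1.0]]
wrist_force: [3.6, 0.3, 3.4]
width: 0.19
grip_force: 15.0
```

Call:
send_rows([
  [[9.1,-6.6,0,0,0,0],[19.8,-10.1,0,0,0,0],[31.1,-10.1,0,0,0,0],[41.8,-6.6,0,0,0,0],[50.9,0,0,0,0,0],[57.5,9.1,0,0,0,0],[61.0,19.8,0,0,0,0],[61.0,31.1,0,0,0,0],[57.5,41.8,0,0,0,0],[50.9,50.9,0,0,0,0]],
])

```text
time_s: 15.45
eef_pos: [532.6, -161.3, 118.1]
orientation: [[-1.0, 0.0, 0.001], [0.0, 1.0, -0.002], [-0.001, -0.002, -1.0]]
wrist_force: [3.7, -7.9, 2.3]
width: 0.187
grip_force: 15.0
```

Call:
send_rows([
  [[-9.1,6.6,0,0,0,0],[-19.8,10.1,0,0,0,0],[-31.1,10.1,0,0,0,0],[-41.8,6.6,0,0,0,0],[-50.9,0,0,0,0,0],[-57.5,-9.1,0,0,0,0],[-61.0,-19.8,0,0,0,0],[-61.0,-31.1,0,0,0,0],[-57.5,-41.8,0,0,0,0],[-50.9,-50.9,0,0,0,0]],
])

```text
time_s: 16.45
eef_pos: [585.4, -210.0, 118.2]
orientation: [[-1.0, 0.001, 0.004], [0.001, 1.0, 0.003], [-0.004, 0.003, -1.0]]
wrist_force: [3.7, 0.4, 3.6]
width: 0.188
grip_force: 15.0
```

Call:
send_rows([
  [[8.8,-6.9,0,0,0,0],[19.3,-10.6,0,0,0,0],[30.6,-10.6,0,0,0,0],[41.3,-7.1,0,0,0,0],[50.4,-0.5,0,0,0,0],[57.0,8.6,0,0,0,0],[60.5,19.3,0,0,0,0],[60.5,30.6,0,0,0,0],[57.0,41.3,0,0,0,0],[50.4,50.4,0,0,0,0]],
])

```text
time_s: 17.45
eef_pos: [532.7, -161.3, 118.1]
orientation: [[-1.0, 0.001, -0.001], [0.001, 1.0, -0.001], [0.001, -0.001, -1.0]]
wrist_force: [1.0, -6.5, 3.9]
width: 0.187
grip_force: 15.0
```

Call:
send_rows([
  [[-9.1,6.6,0,0,0,0],[-19.8,10.1,0,0,0,0],[-31.1,10.1,0,0,0,0],[-41.8,6.6,0,0,0,0],[-50.9,0,0,0,0,0],[-57.5,-9.1,0,0,0,0],[-61.0,-19.8,0,0,0,0],[-61.0,-31.1,0,0,0,0],[-57.5,-41.8,0,0,0,0],[-50.9,-50.9,0,0,0,0]],
])

```text
time_s: 18.45
eef_pos: [585.5, -210.2, 118.1]
orientation: [[-1.0, 0.001, 0.003], [0.001, 1.0, 0.004], [-0.003, 0.004, -1.0]]
wrist_force: [3.7, 1.6, 5.5]
width: 0.192
grip_force: 15.0
```

```bash
cat > k.py <<'E'
from h import *
ft=eyes.grab_frame("top");g=ft["pixels"].sum(2).astype(np.float32)
for rr in(90,94):
    az=np.arange(0,360,1.)
    uv=np.array([proj(ft,(589+rr*np.cos(np.radians(a)),37+rr*np.sin(np.radians(a)),62)) for a in az],np.float32)
    v=cv2.remap(g,uv[:,:1],uv[:,1:],cv2.INTER_LINEAR).ravel()
    d=v<330; e=np.flatnonzero(np.diff(d.astype(int)));print(rr,[(int(a),int(d[a+1])) for a in e])
f=eyes.grab_frame("scene");x=f["pixels"][175:215,345:375].astype(int).sum(2)
c,s=blob(f,(350,178,370,206),lambda p:(p.sum(2)<240));print("head",c,s)
q=r.sense();print(q["time_s"],q["eef_pos"],q["wrist_force"])
E
python3 k.py
```

```text
90 [(3, 1), (13, 0), (49, 1), (58, 0), (94, 1), (102, 0), (138, 1), (146, 0), (169, 1), (183, 0), (190, 1), (194, 0), (226, 1), (235, 0), (272, 1), (281, 0), (318, 1), (327, 0)]
94 [(3, 1), (13, 0), (49, 1), (58, 0), (94, 1), (102, 0), (138, 1), (147, 0), (172, 1), (179, 0), (189, 1), (194, 0), (227, 1), (235, 0), (272, 1), (281, 0), (317, 1), (328, 0)]
head [358.58333333 194.375     ] [355 191  12   8  48]
18.55 [ 584.17010208 -211.8335429   118.11757409] [ 1.34272159 -1.51106061  6.21517128]
```

3.0 turns done, with about 1.36 turns left to alignment. I'll do another half turn, then a quarter, before checking.

Call:
send_rows([
  [[9.1,-6.6,0,0,0,0],[19.8,-10.1,0,0,0,0],[31.1,-10.1,0,0,0,0],[41.8,-6.6,0,0,0,0],[50.9,0,0,0,0,0],[57.5,9.1,0,0,0,0],[61.0,19.8,0,0,0,0],[61.0,31.1,0,0,0,0],[57.5,41.8,0,0,0,0],[50.9,50.9,0,0,0,0]],
])

```text
time_s: 19.55
eef_pos: [532.8, -161.2, 118.1]
orientation: [[-1.0, 0.001, -0.001], [0.001, 1.0, -0.001], [0.001, -0.001, -1.0]]
wrist_force: [1.2, -5.3, 4.5]
width: 0.192
grip_force: 15.0
```

Call:
send_rows([
  [[-4.3,3.7,0,0,0,0],[-9.1,6.6,0,0,0,0],[-14.3,8.8,0,0,0,0],[-19.8,10.1,0,0,0,0],[-25.5,10.5,0,0,0,0],[-31.1,10.1,0,0,0,0],[-36.6,8.8,0,0,0,0],[-41.8,6.6,0,0,0,0],[-46.6,3.7,0,0,0,0],[-50.9,0,0,0,0,0]],
])

```text
time_s: 20.55
eef_pos: [580.7, -161.0, 117.9]
orientation: [[-1.0, 0.001, -0.007], [0.001, 1.0, 0.001], [0.007, 0.001, -1.0]]
wrist_force: [-6.1, -2.1, 11.1]
width: 0.189
grip_force: 15.0
```

```bash
python3 k.py
```

```text
90 [(7, 0), (43, 1), (53, 0), (87, 1), (97, 0), (132, 1), (140, 0), (170, 1), (187, 0), (218, 1), (230, 0), (267, 1), (275, 0), (312, 1), (322, 0), (357, 1)]
94 [(7, 0), (43, 1), (52, 0), (88, 1), (97, 0), (132, 1), (141, 0), (172, 1), (183, 0), (219, 1), (230, 0), (267, 1), (275, 0), (312, 1), (322, 0), (357, 1)]
head [355.93333333 193.42222222] [353 190   8   8  45]
20.65 [ 581.50701784 -161.74302262  117.95207937] [-4.54289474 -3.41270234  9.64679289]
```

Call:
send_rows([
  [[-3.5,-4.5,-0.5,0,0,0],[-6.3,-9.4,-1,0,0,0],[-8.5,-14.6,-1,0,0,0],[-9.8,-20.1,-1,0,0,0],[-10.2,-25.8,-1,0,0,0],[-9.8,-31.4,-1,0,0,0],[-8.5,-36.9,-1,0,0,0],[-6.3,-42.1,-1,0,0,0],[-3.4,-46.9,-1,0,0,0],[0,-51.2,-1,0,0,0]],
])

```text
time_s: 21.65
eef_pos: [583.4, -212.7, 118.3]
orientation: [[-1.0, 0.001, -0.001], [0.001, 1.0, 0.001], [0.001, 0.001, -1.0]]
wrist_force: [2.3, 2.5, 0.1]
width: 0.186
grip_force: 15.0
```

```bash
python3 k.py
```

```text
90 [(6, 0), (41, 1), (51, 0), (86, 1), (94, 0), (130, 1), (139, 0), (170, 1), (187, 0), (217, 1), (228, 0), (265, 1), (273, 0), (311, 1), (320, 0), (356, 1)]
94 [(5, 0), (42, 1), (50, 0), (86, 1), (94, 0), (131, 1), (139, 0), (172, 1), (183, 0), (217, 1), (228, 0), (265, 1), (273, 0), (310, 1), (320, 0), (356, 1)]
head [356.1875 193.625 ] [353 190   8   8  48]
21.75 [ 582.48332659 -213.55338184  118.22989187] [ 0.77554721  0.59827335 -0.79895364]
```

Call:
send_rows([
  [[4.3,-3.7,0,0,0,0],[9.1,-6.6,0,0,0,0],[14.3,-8.8,0,0,0,0],[19.8,-10.1,0,0,0,0],[25.5,-10.5,0,0,0,0]],
])

```text
time_s: 22.25
eef_pos: [557.2, -224.3, 118.4]
orientation: [[-1.0, 0.002, -0.001], [0.002, 1.0, -0.001], [0.001, -0.001, -1.0]]
wrist_force: [3.1, -1.3, -5.9]
width: 0.188
grip_force: 15.0
```

```bash
python3 k.py|tail -2
```

```text
head [356.04347826 194.34782609] [353 191   8   8  46]
22.35 [ 556.02211393 -224.22794414  118.39141134] [ 0.01645512 -2.10637257 -5.18428134]
```

Running force is 3.1 N along the path and the pin hasn't fallen yet. Continue.

Call:
send_rows([
  [[5.6,0.4,0.5,0,0,0],[11.1,1.7,0.5,0,0,0],[16.3,3.9,0.5,0,0,0],[21.1,6.8,0.5,0,0,0],[25.4,10.5,0.5,0,0,0]],
])

```text
time_s: 22.85
eef_pos: [531.1, -213.3, 118.4]
orientation: [[-1.0, 0.001, -0.002], [0.001, 1.0, -0.001], [0.002, -0.001, -1.0]]
wrist_force: [0.9, -4.6, -3.8]
width: 0.189
grip_force: 15.0
```

```bash
python3 k.py|tail -2
```

```text
head [356.90909091 197.95454545] [354 194   8   8  44]
22.95 [ 530.16092745 -212.27321319  118.39484831] [-4.27304719 -3.73076133 -2.49018388]
```

The pin has fallen: its head dropped 3.6 px, about 16 mm. Turn on gently.

Call:
send_rows([
  [[3.7,4.0,0,0,0,0],[6.4,8.8,0,0,0,0],[8.5,14.0,0,0,0,0]],
])

```text
time_s: 23.25
eef_pos: [522.6, -198.9, 118.4]
orientation: [[-1.0, 0.001, -0.003], [0.001, 1.0, 0.0], [0.003, 0.0, -1.0]]
wrist_force: [-1.9, -2.8, -2.7]
width: 0.187
grip_force: 15.0
```

Call:
send_rows([
  [[1.3,5.5,0,0,0,0],[1.7,11.2,0,0,0,0],[1.3,16.8,0,0,0,0]],
])

```text
time_s: 23.55
eef_pos: [521.7, -181.1, 118.3]
orientation: [[-1.0, 0.001, -0.002], [0.001, 1.0, 0.001], [0.002, 0.001, -1.0]]
wrist_force: [-3.5, -3.0, -1.5]
width: 0.188
grip_force: 15.0
```

Call:
send_rows([
  [[-1.3,5.5,0,0,0,0],[-3.5,10.7,0,0,0,0],[-6.4,15.5,0,0,0,0]],
])

```text
time_s: 23.85
eef_pos: [529.2, -165.5, 118.3]
orientation: [[-1.0, 0.001, -0.001], [0.001, 1.0, 0.001], [0.001, 0.001, -1.0]]
wrist_force: [-3.0, -1.1, -2.6]
width: 0.19
grip_force: 15.0
```

Call:
send_rows([
  [[-3.7,4.3,0,0,0,0],[-8.0,8.0,0,0,0,0],[-12.8,10.9,0,0,0,0]],
])

```text
time_s: 24.15
eef_pos: [542.7, -155.3, 118.3]
orientation: [[-1.0, 0.001, 0.0], [0.001, 1.0, 0.0], [-0.0, 0.0, -1.0]]
wrist_force: [-4.0, -1.6, -2.7]
width: 0.192
grip_force: 15.0
```

```bash
python3 k.py
```

```text
90 [(1, 0), (37, 1), (47, 0), (82, 1), (90, 0), (126, 1), (134, 0), (170, 1), (187, 0), (212, 1), (223, 0), (260, 1), (269, 0), (306, 1), (315, 0), (351, 1)]
94 [(1, 0), (37, 1), (46, 0), (82, 1), (90, 0), (126, 1), (134, 0), (172, 1), (185, 0), (213, 1), (224, 0), (260, 1), (269, 0), (306, 1), (316, 0), (351, 1)]
head [356.075 197.35 ] [353 194   8   8  40]
24.25 [ 543.55584268 -155.0022431   118.31341703] [-0.73022252  0.38305606 -3.10598421]
```

Call:
send_rows([
  [[-2.6,1.2,0,0,0,0],[-5.2,2.2,0,0,0,0],[-7.9,2.9,0,0,0,0]],
])

```text
time_s: 24.55
eef_pos: [549.8, -153.1, 118.3]
orientation: [[-1.0, 0.002, -0.001], [0.002, 1.0, -0.0], [0.001, -0.0, -1.0]]
wrist_force: [-3.3, -0.9, -2.3]
width: 0.188
grip_force: 15.0
```

Call:
send_rows([
  [[-2.8,0.6,0,0,0,0],[-5.6,0.9,0,0,0,0],[-8.4,1.0,0,0,0,0]],
])

```text
time_s: 24.85
eef_pos: [558.3, -152.3, 118.3]
orientation: [[-1.0, 0.001, -0.001], [0.001, 1.0, -0.001], [0.001, -0.001, -1.0]]
wrist_force: [-5.0, -2.0, -4.2]
width: 0.187
grip_force: 15.0
```

Call:
send_rows([
  [[-1.5,0,0,0,0,0],[-3,-0.1,0,0,0,0]],
])

```text
time_s: 25.05
eef_pos: [561.2, -152.5, 118.3]
orientation: [[-1.0, 0.001, -0.001], [0.001, 1.0, -0.001], [0.001, -0.001, -1.0]]
wrist_force: [-5.3, -2.6, -3.8]
width: 0.19
grip_force: 15.0
```

Call:
send_rows([
  [[-1.5,-0.2,0,0,0,0],[-3,-0.4,0,0,0,0]],
])

```text
time_s: 25.25
eef_pos: [563.8, -152.9, 118.3]
orientation: [[-1.0, 0.001, -0.002], [0.001, 1.0, -0.001], [0.002, -0.001, -1.0]]
wrist_force: [-5.4, -2.6, -3.9]
width: 0.188
grip_force: 15.0
```

Call:
send_rows([
  [[-1.9,-0.4,0,0,0,0],[-3.9,-0.9,0,0,0,0],[-5.8,-1.5,0,0,0,0]],
])

```text
time_s: 25.55
eef_pos: [569.1, -154.4, 118.2]
orientation: [[-1.0, 0.001, -0.003], [0.001, 1.0, -0.0], [0.003, -0.0, -1.0]]
wrist_force: [-6.9, -2.4, -2.7]
width: 0.188
grip_force: 15.0
```

Call:
send_rows([
  [[-1.5,-0.5,0,0,0,0],[-2.9,-1.1,0,0,0,0]],
])

```text
time_s: 25.75
eef_pos: [571.6, -155.4, 118.2]
orientation: [[-1.0, 0.001, -0.003], [0.001, 1.0, -0.0], [0.003, -0.0, -1.0]]
wrist_force: [-6.7, -1.3, -2.1]
width: 0.186
grip_force: 15.0
```

```bash
python3 k.py
```

```text
90 [(0, 0), (36, 1), (46, 0), (80, 1), (90, 0), (125, 1), (134, 0), (170, 1), (188, 0), (212, 1), (223, 0), (260, 1), (268, 0), (305, 1), (314, 0), (350, 1)]
94 [(0, 0), (36, 1), (45, 0), (81, 1), (90, 0), (125, 1), (134, 0), (172, 1), (186, 0), (212, 1), (223, 0), (259, 1), (268, 0), (304, 1), (314, 0), (350, 1)]
head [355.575 197.425] [353 194   8   8  40]
25.85 [ 571.85594761 -155.46667184  118.25977083] [-5.84612211 -2.56142733 -1.97299998]
```

Call:
send_rows([
  [[-1.4,-0.7,0,0,0,0],[-2.8,-1.4,0,0,0,0]],
])

```text
time_s: 26.05
eef_pos: [574.1, -156.6, 118.2]
orientation: [[-1.0, 0.001, -0.004], [0.001, 1.0, 0.0], [0.004, 0.0, -1.0]]
wrist_force: [-6.7, -2.1, -2.5]
width: 0.19
grip_force: 15.0
```

Call:
send_rows([
  [[-2.2,-1.8,0,0,0,0],[-4.4,-3.5,0,0,0,0]],
])

```text
time_s: 26.25
eef_pos: [578.3, -159.3, 118.2]
orientation: [[-1.0, 0.001, -0.004], [0.001, 1.0, 0.002], [0.004, 0.002, -1.0]]
wrist_force: [-7.1, -0.1, -1.1]
width: 0.188
grip_force: 15.0
```

Call:
send_rows([
  [[-2.0,-2.1,0,0,0,0],[-4.0,-4.0,0,0,0,0]],
])

```text
time_s: 26.45
eef_pos: [582.1, -162.5, 118.2]
orientation: [[-1.0, 0.002, -0.005], [0.002, 1.0, 0.003], [0.005, 0.003, -1.0]]
wrist_force: [-7.7, 1.8, -0.5]
width: 0.186
grip_force: 15.0
```

Call:
send_rows([
  [[-1.7,-2.2,0,0,0,0],[-3.3,-4.6,0,0,0,0]],
])

```text
time_s: 26.65
eef_pos: [585.4, -166.3, 118.2]
orientation: [[-1.0, 0.002, -0.005], [0.002, 1.0, 0.005], [0.005, 0.005, -1.0]]
wrist_force: [-6.8, 2.6, 0.0]
width: 0.186
grip_force: 15.0
```

```bash
python3 k.py
```

```text
90 [(35, 1), (45, 0), (80, 1), (89, 0), (124, 1), (133, 0), (171, 1), (189, 0), (211, 1), (222, 0), (258, 1), (267, 0), (304, 1), (314, 0), (349, 1)]
94 [(0, 0), (35, 1), (45, 0), (81, 1), (89, 0), (125, 1), (133, 0), (172, 1), (187, 0), (211, 1), (222, 0), (259, 1), (268, 0), (304, 1), (314, 0), (349, 1)]
head [355.55102041 196.48979592] [353 191   8  11  49]
26.75 [ 585.77069832 -166.68967456  118.21086676] [-7.95624603  2.73046919 -1.10382287]
```

Call:
send_rows([
  [[-0.8,-1.3,0,0,0,0],[-1.5,-2.8,0,0,0,0]],
])

```text
time_s: 26.95
eef_pos: [587.0, -168.5, 118.2]
orientation: [[-1.0, 0.002, -0.004], [0.002, 1.0, 0.006], [0.004, 0.006, -1.0]]
wrist_force: [-7.0, 4.3, -0.1]
width: 0.193
grip_force: 15.0
```

Call:
send_rows([
  [[-0.6,-1.3,0,0,0,0],[-1.2,-2.6,0,0,0,0]],
])

```text
time_s: 27.15
eef_pos: [588.4, -170.7, 118.2]
orientation: [[-1.0, 0.002, -0.004], [0.002, 1.0, 0.006], [0.004, 0.006, -1.0]]
wrist_force: [-6.5, 5.0, -0.9]
width: 0.192
grip_force: 15.0
```

Call:
send_rows([
  [[0,0,0,0,0,0],[0,0,0,0,0,0]],
])

```text
time_s: 27.35
eef_pos: [588.5, -170.9, 118.2]
orientation: [[-1.0, 0.002, -0.004], [0.002, 1.0, 0.006], [0.004, 0.006, -1.0]]
wrist_force: [-6.3, 4.5, -0.9]
width: 0.188
grip_force: 15.0
```

Call:
send_rows([
  [[-0.4,-1.3,0,0,0,0],[-0.8,-2.7,0,0,0,0]],
])

```text
time_s: 27.55
eef_pos: [589.5, -172.9, 118.2]
orientation: [[-1.0, 0.002, -0.003], [0.002, 1.0, 0.007], [0.004, 0.007, -1.0]]
wrist_force: [-6.2, 6.3, -0.2]
width: 0.19
grip_force: 15.0
```

About 8 N along the path, roughly 5 N above running, so the crank is tight. Let go and rise.

Call:
send_rows([
  [[0,0,0,0,0,0],[0,0,0,0,0,0],[0,0,0,0,0,0],[0,0,0,0,0,0]],
], jaw=44)

```text
time_s: 27.95
eef_pos: [592.5, -177.1, 119.3]
orientation: [[-1.0, 0.002, 0.003], [0.002, 1.0, -0.001], [-0.003, -0.001, -1.0]]
wrist_force: [0.2, 1.2, 0.8]
width: 0.459
grip_force: 0.4
```

Call:
send_rows([
  [[0,0,-8,0,0,0],[0,0,-25,0,0,0],[0,0,-50,0,0,0],[0,0,-80,0,0,0],[0,0,-105,0,0,0],[25,-30,-110,0,0,0],[65,-60,-110,0,0,0],[110,-90,-110,0,0,0],[150,-120,-110,0,0,0],[185,-140,-110,0,0,0]],
])

```text
time_s: 28.95
eef_pos: [404.5, -318.7, 229.5]
orientation: [[-1.0, 0.002, 0.001], [0.002, 1.0, -0.003], [-0.001, -0.003, -1.0]]
wrist_force: [-0.2, -0.2, 0.0]
width: 0.472
grip_force: 0.0
```

```bash
python3 k.py; python3 - <<'E'
from h import *
ims=[]
for n,b in(("top",(170,250,250,390)),("scene",(130,240,225,410))):
    f=eyes.grab_frame(n);y0,y1,x0,x1=b;c=cv2.cvtColor(f["pixels"],4)[y0:y1,x0:x1]
    ims.append(cv2.resize(c,(400,240),interpolation=2))
cv2.imwrite("pics/p4.png",np.hstack(ims))
E
```

```text
90 [(0, 0), (36, 1), (45, 0), (81, 1), (89, 0), (124, 1), (134, 0), (170, 1), (188, 0), (211, 1), (223, 0), (258, 1), (268, 0), (305, 1), (314, 0), (350, 1)]
94 [(0, 0), (35, 1), (45, 0), (81, 1), (90, 0), (125, 1), (134, 0), (172, 1), (186, 0), (211, 1), (223, 0), (259, 1), (268, 0), (304, 1), (314, 0), (350, 1)]
head [355.55102041 196.55102041] [353 191   8  11  49]
29.05 [ 402.03857648 -319.53804077  229.66217553] [ 0.17371675  0.52247332 -0.3546406 ]
```

View pics/p4.png

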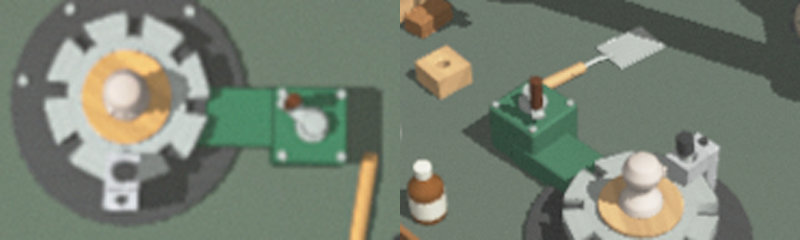

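```bash
python3 - <<'E'
from h import *
np.set_printoptions(precision=1,suppress=True)
t,s=eyes.grab_frame("top"),eyes.grab_frame("scene")
brown=lambda p:(p[...,0]-p[...,1]>20)&(p.sum(2)<330)
a,sa=blob(t,(345,195,362,215),brown);b,sb=blob(s,(272,155,292,185),brown)
print(a,sa,b,sb,*tri(t,a,s,b)); print(plane(t,*a,140),plane(s,*b,129))
for p in (45,35,26):
  P=(558.7+36*np.cos(np.radians(p)),-188+36*np.sin(np.radians(p)),129);print(p,P,proj(t,P),proj(s,P))
E
```

```text
[352.  203.5] [350 202   5   4  18] [287.8 172. ] [285 165   6  15  65] [ 578.8 -158.3  134.2] 0.014106184144839695
[ 578.2 -157.6  140. ] [ 574.8 -162.7  129. ]
45 (np.float64(584.1558441227157), np.float64(-162.54415587728428), 129) [353.1 202.1] [285.5 173.6]
35 (np.float64(588.1894735944038), np.float64(-167.35124829136234), 129) [354.6 200.9] [283.3 173.5]
26 (np.float64(591.05658566677), np.float64(-172.21863871559322), 129) [356.  200.1] [281.4 173.2]
```

The handle springs back to about 55° when released. I'll check whether it's still creeping.

Call:
send_rows([
  [[0,0,0,0,0,0],[0,0,0,0,0,0],[0,0,0,0,0,0],[0,0,0,0,0,0],[0,0,0,0,0,0],[0,0,0,0,0,0],[0,0,0,0,0,0],[0,0,0,0,0,0],[0,0,0,0,0,0],[0,0,0,0,0,0]],
])

```text
time_s: 30.25
eef_pos: [405.9, -316.5, 228.4]
orientation: [[-1.0, 0.001, 0.0], [0.001, 1.0, 0.0], [-0.0, 0.0, -1.0]]
wrist_force: [-0.9, -0.3, -0.7]
width: 0.469
grip_force: 0.0
```

```bash
python3 - <<'E'
from h import *
t,s=eyes.grab_frame("top"),eyes.grab_frame("scene")
brown=lambda p:(p[...,0]-p[...,1]>20)&(p.sum(2)<330)
a,sa=blob(t,(345,195,362,215),brown);b,sb=blob(s,(272,155,292,185),brown)
print(a,sa,b,sb,tri(t,a,s,b))
E
```

```text
[352.  203.5] [350 202   5   4  18] [287.8        171.83076923] [285 165   6  15  65] (array([ 578.80857324, -158.23884966,  134.76114251]), np.float64(0.0826562673403449))
```

The handle is stable: the same position 1 s later, within the range that showed loaded force on the way in. The pin is seated in the notch and the robot is clear of everything. Hand in.

```bash
python3 -c "
from cell import r
print(r.job_done())"
```

```text
the job is handed in; nothing more can be done
None
```

I handed the job in with the pin fallen into the notch and the crank tightened to about 5 N above running; when let go the handle sprang back about 15–19 mm, then stayed put, and I did not re-grip it to confirm it is still tight.

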